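# Put a parts vial back in its rack and show the next one to the inspection camera

### The arm

A 6-joint arm with a two-finger parallel gripper is mounted at the origin on a cart in front of the work surface, level with it; the furniture and walls round the work are solid. World frame = base frame: x ahead of the robot, y to its left, z up, the work surface at z = 0. Lengths are in m, angles in rad, forces in N, time in s.
With the tool pointing down it reaches from about 0.35 to 0.85 m from the base axis. Payload 8.1 kg.
Tool frame: the origin (TCP) lies between the finger pads; the fingertips stand 14 mm ahead of it and the grasp point (between the pads) lies 5 mm behind it (robot.tcp_to_tips is the z of the fingertips in the tool frame, in m); z points along the fingers, y is the line along which they close (so a half turn about z gives the same grasp; the last joint's range is limited). The gripper opens to 93 mm and grips with 3 to 60 N. Pads are 15 mm wide; open, the fingers measure 128 mm over their backs; the gripper's body (75 mm by 188 mm) begins 65 mm behind the grasp point.
Start: joints at [-1.317, 0.13, 1.488, -0, 1.523, -0.085], TCP at [0.199, -0.566, 0.233] pointing down, gripper open.
Joint ranges: [-2.96, 2.96], [-0.89, 2.26], [0.02, 2.5], [-1.34, 4.48], [0, 2.73], [-2.66, 2.66]. Speed limits (rad/s): [2.39, 2.39, 2.79, 3.14, 3.14, 3.14].

### API

Orientations are given as a rotation vector (axis times angle).
In Python, from plant import sensors, read_camera, robot gives the robot as it stands.
- The arm moves only by the tool drive_effector, called after "Request:" by a JSON object that holds its "method" and its "body", one argument or row to a line. Schema: {"type":"object","properties":{"ticks":{"type":"array","items":{"type":"object","properties":{"jaw":{"type":"number"},"tx":{"type":"number"},"ty":{"type":"number"},"tz":{"type":"number"},"turn":{"type":"number"}},"additionalProperties":false,"required":["jaw"]},"minItems":1,"maxItems":20},"squeeze":{"type":"number"},"only":{"type":"string"},"quiet":{"type":"boolean"},"lines":{"type":"string"}},"required":["ticks"],"additionalProperties":false}. ticks is a list of rows, 1 to 20 of them, each an object with the fields jaw (the finger opening in m), tx, ty, tz (the shift in shares of the most that a row can go, 1 being 50 mm), turn (a turn about the tool's z in rad); a field left out counts as zero (the opening has to be given); each row shifts and turns the commanded pose from where the row before left it, along the tool's axes as they then stand; what a row does not reach is not made up. A row lasts 1/10 s, in which the tool goes at most 0.05 m and 0.15 rad, less where a joint would pass 70% of its speed; a pose out of reach is approached as far as the arm can. The fingers move at their own pace and stop on an object; squeeze is the grip in N (left out, the last holds). Time passes only in rows, so rows that do not move let the fingers close. The tool returns the time, the measured TCP pose, the force, the opening and the grip force at its end. only (a regular expression) keeps the lines of the reply that match it, lines (a string "A,B") keeps lines A to B, and quiet returns only ok. Input that does not fit is refused with a message, and nothing moves.
- sensors.read_state(): the state, without advancing time (a new reading comes with each control period).
- read_camera(name): name is "scene" or "top" or "wrist"; returns a dict with "image" (420x560x3 uint8, red, green, blue), "depth" (420x560 float32, m along the optical axis (not along the pixel's ray), 0 where there is no reading), "fx", "fy", "cx", "cy" (pixels), "dist" ([k1, k2, p1, p2, k3] as OpenCV has them; the pictures are not rectified), "R" (3x3) and "t" (3): a world point X has camera coordinates R X + t. Camera axes: x right, y down, z forward; pixel columns grow to the right and rows downward; lengths in m; the calibration is good to about 2 mm. A picture is of the moment at which its call begins.
- robot.close_job(): hands the job in; it is judged then, once.
The state is a dict: "t": time; "q": joint angles; "dq": joint speeds; "joint_torque": joint torques, N m; "tool_pos": TCP position; "orientation": TCP orientation; "force": force on the tool from outside, world axes, zero at the start; "wrist_torque": the same for the moment, N m; "opening": finger opening in m; "gripper_force": force on a finger pad.
Only numpy, scipy, OpenCV 4.12 (cv2) and the standard library are available. Lean on these libraries where they do the work, as an engineer would, in place of code of your own. Each camera call takes 0.05 s, during which the arm holds its last target. There are 200 camera calls.

### The job

The short vial standing alone on the leather pad has been looked at: put it back into the empty hole of the wooden rack, right down to the bottom of the hole, and let go of it. Then take the long vial, the tallest one, out of the rack and hold it up for the inspection camera: cap up, the middle of its glass 10 cm straight in front of the lens, and the vial square to the camera's line of sight and upright in its picture (so leaning with its cap away from the camera, since the camera looks down at 35 degrees). Finish while still holding it there motionless in the air; do not touch the camera, leave the other vials in the rack, knock nothing over and leave the loupe and the parts tin where they stand.

Things in the scene. Friction and masses are not known exactly. Their poses are not given: they have to be found in the camera images.
- short_vial: The short vial to put back. It starts upright on the leather pad at the worktop's front edge (pad top 3 mm above the worktop). Glass tube 16 mm in diameter, flat foot (edge bevelled 3 mm), ribbed aluminium screw cap 18 mm in diameter and 16 mm high; closed, rigid, about 17 to 32 g, 66 mm tall in all. Origin: centre of the underside; z along the vial to the cap.
- short_vial_cap (a point): Middle of the short vial's cap, on its axis 58 mm above its underside: where to grip it.
- long_vial: The long vial to show, the tallest; it starts in one of the first three holes of the rack, its cap 26 mm above its neighbours'. Glass tube 16 mm in diameter, flat foot (edge bevelled 3 mm), ribbed aluminium screw cap 18 mm in diameter and 16 mm high; closed, rigid, about 21 to 40 g, 92 mm tall in all. Origin: centre of the underside; z along the vial to the cap.
- long_vial_cap (a point): Middle of the long vial's cap, on its axis 84 mm above its underside: where to grip it.
- long_vial_glass (a point): Middle of the long vial's glass, on its axis 38 mm above its underside, 46 mm below the middle of its cap: the point that belongs 10 cm in front of the lens.
- rack_vial_0: Another short vial that stays in the rack, in one of the first three holes. Glass tube 16 mm in diameter, flat foot (edge bevelled 3 mm), ribbed aluminium screw cap 18 mm in diameter and 16 mm high; closed, rigid, about 24 g, 66 mm tall in all. Origin: centre of the underside; z along the vial to the cap.
- rack_vial_1: Another short vial that stays in the rack, in one of the first three holes. Glass tube 16 mm in diameter, flat foot (edge bevelled 3 mm), ribbed aluminium screw cap 18 mm in diameter and 16 mm high; closed, rigid, about 24 g, 66 mm tall in all. Origin: centre of the underside; z along the vial to the cap.
- vial_rack: Fixed wooden rack, 54 x 178 mm in plan, 46 mm high at the end battens, 42 mm at the block between. Four round holes in a row along its y (y = 63, 21, -21, -63 mm), 18 mm wide, mouth bevelled 1.5 mm, 34 mm deep; a vial stands on the hole's floor, 8 mm above the worktop, leaning up to 4 degrees. Origin: centre of the underside; x away from the robot. Nothing stands beside a vial along x.
- vial_rack_hole3 (a point): Middle of the mouth of the empty hole, the last of the row (at y = -63 mm of the rack, its right end, far from the camera), 42 mm above the worktop.
- inspection_camera: Inspection camera stand, left on the worktop, fixed: round foot of 90 mm diameter and a post 13 mm thick at its centre that carries the camera barrel on a ball head; 290 mm high in all. Origin: centre of the underside of the foot; the camera looks out along its own -x direction.
- camera_barrel: The camera barrel: black tube of 40 mm diameter (42 mm at its clamp collar) and 88 mm length, clamped on the stand, looking 35 degrees down, mostly sideways (towards the robot's right). Origin: middle of the lens face, 222 mm above the worktop. It looks along its own -x axis; its z axis is 'up' in its picture (35 degrees off vertical, leaning to the side it looks to), y is level.
- focus_point (a point): The point 100 mm straight in front of the middle of the lens, 165 mm above the worktop: the camera's plane of focus.
- loupe: Black eye loupe, 38 mm wide and 32 mm high, standing on the worktop behind the rack. Leave it. Origin: centre of its underside.
- tin_0: Round parts tin, 50 mm in diameter and 20 mm high, on the worktop right of the rack. Leave it. Origin: centre of its underside.
Not all that is in view belongs to the job. Leave any orange look-alike of the long_vial alone.

How it is judged:
On the way, in this order (a step that is already met when the one before it is completed fails the run):
1. the short vial stands down in the empty hole, let go, while the long vial is still in the rack (horizontal distance between short_vial and vial_rack_hole3 below 0.005 m and z of short_vial in the frame of vial_rack below 0.012 m and angle between short_vial's own z axis and vertical below 0.15 rad and contact force between short_vial and the fingers below 0.1 N and z of long_vial in the frame of vial_rack below 0.02 m), for 0.2 s.
2. the long vial is lifted clear out of its hole by the gripper (z of long_vial in the frame of vial_rack above 0.05 m and contact force between long_vial and the fingers above 1 N), for 0.2 s.
At the end, for the whole second after the job is handed in: Short vial released in the last hole (within 5 mm of its axis, 4 mm of its floor, tilt < 0.15 rad). Long vial held still by the gripper, touching neither rack nor camera: middle of its glass within 15 mm of the focus point, axis within 0.17 rad of picture-up, cap up, foot over 80 mm up (horizontal distance between short_vial and vial_rack_hole3 below 0.005 m and z of short_vial in the frame of vial_rack below 0.012 m and angle between short_vial's own z axis and vertical below 0.15 rad and contact force between short_vial and the fingers below 0.1 N and distance between long_vial_glass and focus_point below 0.015 m and angle between the z axis of long_vial and the z axis of camera_barrel, either way round below 0.17 rad and angle between long_vial's own z axis and vertical below 1.2 rad and contact force between long_vial and the fingers above 1 N and contact force between long_vial and vial_rack below 0.05 N and contact force between long_vial and inspection_camera below 0.05 N and height (world z) of long_vial above 0.08 m and linear speed of long_vial below 0.02 m/s); the arm keeps its last pose, push and grip.
It fails at once if the camera or its stand is touched (contact force between inspection_camera and anything else above 2 N).
It fails at once if one of the other vials is pulled out of the rack (z of any of rack_vial_0, rack_vial_1 in the frame of vial_rack above 0.03 m).
It fails at once if a vial falls over (angle between short_vial's own z axis and vertical above 1.2 rad or angle between long_vial's own z axis and vertical above 1.4 rad).
It fails at once if the loupe or the parts tin is knocked away (distance of any of loupe, tin_0 from where it was at the start of the episode above 0.03 m).
It also fails if it takes over 67 s, if anything falls off the work surface, if the arm or the gripper's body presses on something with over 40 N, if the wrist force passes 120 N, or if a joint passes its speed limit or range.

## Working session

There is one attempt and no reset: what is moved stays moved. The work goes in short steps, Python scripts to look and compute and a tool call to move; the robot and the scene stay as the last step left them, time stands still between calls to the robot, and variables do not carry over. Pictures are saved under pics/ and viewed, at most 10 in all, crops included, and the job is handed in when it is done.

```bash
ls; mkdir -p pics; python3 - <<'E'
from plant import sensors, read_camera, robot
import cv2, numpy as np
s=sensors.read_state(); print({k:np.round(v,3).tolist() for k,v in s.items()})
for n in ["scene","top"]:
    c=read_camera(n); np.savez(f"pics/{n}0.npz",**c)
    cv2.imwrite(f"pics/{n}0.png",c["image"][:,:,::-1])
    print(n,c["fx"],c["cx"],c["cy"],c["dist"],(-c["R"].T@c["t"]).round(3),c["R"].round(2).tolist())
E
```

```text
pics
{'t': 0.0, 'q': [-1.317, 0.131, 1.489, 0.0, 1.523, -0.085], 'dq': [0.0, -0.001, 0.002, 0.001, 0.0, 0.0], 'joint_torque': [0.0, -55.985, -49.176, 0.077, 0.035, -0.0], 'tool_pos': [0.199, -0.565, 0.232], 'orientation': [-3.095, -0.529, 0.0], 'force': [-0.252, 0.311, -0.718], 'wrist_torque': [0.028, -0.01, 0.009], 'gripper_force': 0.0, 'opening': 0.093}
scene 415.3652623769781 278.08402279691603 204.29683694908593 [0.02361458 0.         0.         0.         0.        ] [-0.08   0.468  0.581] [[-0.7, -0.71, 0.01], [-0.32, 0.31, -0.9], [0.63, -0.63, -0.44]]
top 512.6323470663326 277.08417895545364 209.83920252457892 [-0.11816327  0.          0.          0.          0.        ] [ 0.345 -0.114  1.383] [[-0.02, -1.0, 0.0], [-0.99, 0.02, -0.15], [0.15, -0.01, -0.99]]
```

View pics/scene0.png

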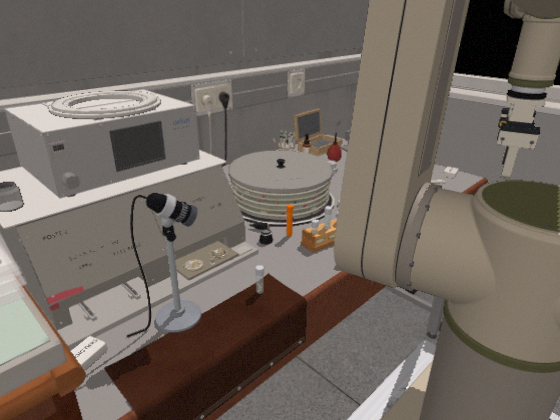

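View pics/top0.png

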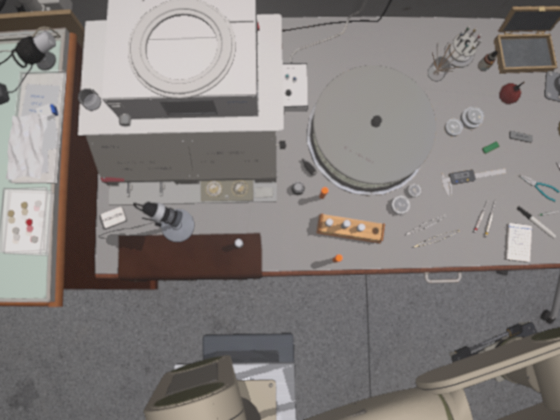

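The scene view shows the short vial at (259,280), the camera barrel at about (175,210) and its foot at (178,318), with the rack at (320,235) partly behind the arm. In the top view the short vial's cap is at (239,243), the rack at (351,228), the stand foot at (177,225), the loupe at (298,188), and the orange decoys at (324,193) and (338,258).

```bash
cat > h.py <<'E'
import numpy as np, cv2
def K(c): return np.array([[c["fx"],0,c["cx"]],[0,c["fy"],c["cy"]],[0,0,1.]])
def rays(c,uv):
    p=cv2.undistortPoints(np.asarray(uv,float).reshape(-1,1,2),K(c),np.asarray(c["dist"],float))[:,0]
    return np.c_[p,np.ones(len(p))]@c["R"], -c["R"].T@c["t"]
def onplane(c,uv,z):
    d,o=rays(c,uv); return o+d*((z-o[2])/d[:,2])[:,None]
def cloud(c):
    h,w=c["depth"].shape; uv=np.stack(np.meshgrid(np.arange(w),np.arange(h)),-1).reshape(-1,2)
    d,o=rays(c,uv); P=o+d*c["depth"].reshape(-1,1); P[c["depth"].ravel()==0]=np.nan
    return P.reshape(h,w,3)
def proj(c,X):
    return cv2.projectPoints(np.asarray(X,float).reshape(-1,1,3),cv2.Rodrigues(c["R"])[0],c["t"],K(c),np.asarray(c["dist"],float))[0][:,0]
def load(n): return dict(np.load(n))
E
python3 - <<'E'
from h import *
T=load("pics/top0.npz"); P=cloud(T); im=T["image"].astype(int)
for n,(u,v) in dict(vial=(239,243),rack=(351,228),foot=(177,230),loupe=(298,188),pad=(200,265),work=(290,240),tin=(401,205),o1=(324,193),o2=(338,258)).items():
    print(n,P[v,u].round(3))
# rack wood mask: orange-brown near rack
hsv=cv2.cvtColor(T["image"],cv2.COLOR_RGB2HSV); print(hsv[228,350],hsv[236,330])
S=load("pics/scene0.npz"); Q=cloud(S)
for n,(u,v) in dict(vial=(260,269),foot=(178,322),lens=(192,215),barrel=(175,207),barrelback=(158,200),loupe=(265,238),rack=(315,240)).items(): print('s',n,Q[v,u].round(3))
cv2.imwrite("pics/crop1.png",np.hstack([cv2.resize(T["image"][190:260,140:260,::-1],None,fx=3.3,fy=3.3,interpolation=cv2.INTER_CUBIC),cv2.resize(T["image"][190:260,290:410,::-1],None,fx=3.3,fy=3.3,interpolation=cv2.INTER_CUBIC)]))
cv2.imwrite("pics/crop2.png",cv2.resize(S["image"][175:340,110:290,::-1],None,fx=3.5,fy=3.5,interpolation=cv2.INTER_CUBIC))
E
```

```text
vial [ 0.462 -0.024  0.07 ]
rack [ 0.499 -0.318  0.038]
foot [0.505 0.147 0.013]
loupe [ 0.611 -0.181  0.029]
pad [ 0.411  0.087 -0.   ]
work [ 0.474 -0.157 -0.   ]
tin [ 0.561 -0.46   0.021]
o1 [ 0.585 -0.245  0.088]
o2 [ 0.417 -0.274  0.095]
[ 15 109 178] [ 10  29 106]
s vial [ 0.459 -0.017  0.069]
s foot [0.499 0.164 0.012]
s lens [0.491 0.115 0.233]
s barrel [0.504 0.14  0.253]
s barrelback [0.515 0.164 0.271]
s loupe [ 0.607 -0.169  0.017]
s rack [ 0.494 -0.237  0.032]
```

View pics/crop1.png

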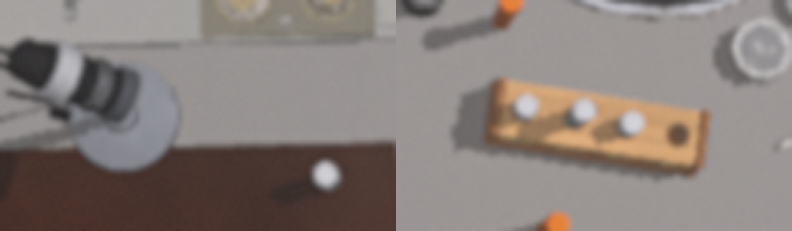

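View pics/crop2.png

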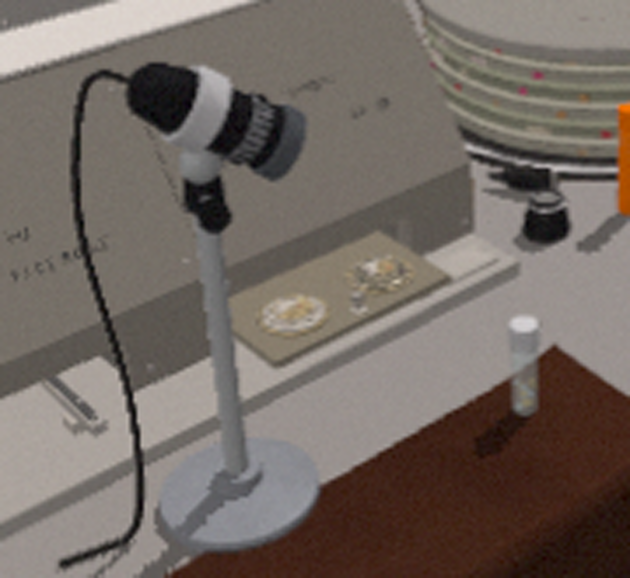

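Crops: barrel tip at about (195,215) in the scene, foot ellipse centred at about (178,318). In the top crop the second cap (583,113) is displaced outwards most, so the long vial is likely in hole 1. I'll check this with depth.

```bash
python3 - <<'E'
from h import *
from scipy.optimize import least_squares
T=load("pics/top0.npz"); S=load("pics/scene0.npz"); P=cloud(T); Q=cloud(S)
# caps: bright low saturation, by height
hsv=cv2.cvtColor(T["image"],cv2.COLOR_RGB2HSV)
m=((hsv[...,2]>165)&(hsv[...,1]<40)).astype(np.uint8)
n,l,st,ce=cv2.connectedComponentsWithStats(m)
for i in range(1,n):
    u,v=ce[i]
    if 225<u<400 and 210<v<260 and st[i,4]>8:
        z=np.nanmedian(P[l==i][:,2]); print('cap',ce[i].round(1),st[i,4],'z',z.round(3),onplane(T,ce[i],z)[0].round(4))
# rack top: points z .034-.05
R=P[(P[...,2]>.034)&(P[...,2]<.05)&(P[...,0]>.43)&(P[...,0]<.56)&(P[...,1]<-.2)&(P[...,1]>-.43)]
rc=cv2.minAreaRect(R[:,:2].astype(np.float32)*1000);print('rack rect mm',rc)
# hole pixel: darkest blob
g=T["image"].sum(2).astype(float); sub=g[225:238,370:385]; mm=sub<np.percentile(sub,12); v,u=np.argwhere(mm).mean(0)+[225,370]; print('hole',u,v,onplane(T,[u,v],.042).round(4))
# foot (depth 5..20mm)
for n,c in (('top',P),('scene',Q)):
    F=c[(np.hypot(c[...,0]-.51,c[...,1]-.15)<.07)&(c[...,2]>.007)&(c[...,2]<.03)]; print(n,'foot',cv2.minEnclosingCircle(F[:,:2].astype(np.float32)),F.mean(0),len(F))
B=[]
for c in (P,Q):
    b=c[(np.hypot(c[...,0]-.5,c[...,1]-.15)<.11)&(c[...,2]>.2)&(c[...,2]<.33)];B.append(b);print(len(b),b.min(0),b.max(0))
a=np.deg2rad(35)
def ax(az): return np.array([np.cos(az)*np.cos(a),np.sin(az)*np.cos(a),-np.sin(a)])
for b in B+[np.vstack(B)]:
    def f(p):
        d=ax(p[0]); w=b-np.array([p[1],.11,.222+p[2]]); return np.linalg.norm(w-np.outer(w@d,d),axis=1)-.02
    r=least_squares(f,[-1.9,.49,0],loss='soft_l1',f_scale=.002); d=ax(r.x[0]); t=(b-[r.x[1],.11,.222+r.x[2]])@d
    print('az',np.rad2deg(r.x[0]),r.x,np.median(abs(r.fun)),'t',np.percentile(t,[0,1,2,50,98,99,100]).round(3), 'dir',d.round(3))
E
```

```text
cap [329.3 221.6] 31 z 0.073 [ 0.5128 -0.2571  0.0733]
cap [346.6 222.8] 36 z 0.099 [ 0.5055 -0.2982  0.0991]
cap [361.3 226.7] 35 z 0.073 [ 0.4979 -0.3395  0.0735]
cap [238.5 242.5] 32 z 0.068 [ 0.4636 -0.0223  0.0678]
rack rect mm ((502.52264404296875, -319.664794921875), (171.80987548828125, 47.205909729003906), 79.59447479248047)
hole 375.0 230.29166666666666 [[ 0.4913 -0.3812  0.042 ]]
top foot ((0.5103039741516113, 0.15044300258159637), 0.06972483545541763) [0.50929946 0.140712   0.01199098] 558
scene foot ((0.5146084427833557, 0.14829716086387634), 0.06539130955934525) [0.51510686 0.15532952 0.01296337] 1068
705 [0.4875605  0.09384435 0.20138285] [0.54161953 0.20704267 0.28492365]
1451 [0.48658613 0.09700692 0.20050069] [0.54047048 0.21084789 0.28120923]
az -104.33566675642616 [-1.82100091e+00  5.09076062e-01 -1.80522131e-03] 0.0022372053807900444 t [-0.107 -0.102 -0.097 -0.044  0.001  0.001  0.005] dir [-0.203 -0.794 -0.574]
az -116.15085374091153 [-2.02721483  0.5056683  -0.00445114] 0.0031835546160809552 t [-0.11  -0.107 -0.105 -0.045 -0.002 -0.     0.002] dir [-0.361 -0.735 -0.574]
az -116.13587463881504 [-2.02695339  0.50559928 -0.00346275] 0.002826258478106792 t [-0.109 -0.106 -0.104 -0.045 -0.001  0.     0.003] dir [-0.361 -0.735 -0.574]
```

Depth confirms it: the second cap is at z 0.099, so the long vial is in hole 1. The hole 0 to hole 3 distance is 126 mm as specified, and the rack yaw is about -9.8°. First I'll turn the closing line onto the rack's x axis, then move over to the short vial.

```bash
cat >> h.py <<'E'
from scipy.spatial.transform import Rotation as Ro
def delta(X,q=True):
    from plant import sensors
    s=sensors.read_state(); M=Ro.from_rotvec(s["orientation"]).as_matrix()
    d=M.T@(np.asarray(X)-s["tool_pos"])
    print("t",round(float(s["t"]),2),"tcp",np.round(s["tool_pos"],4),"yaw_y",np.rad2deg(np.arctan2(M[1,1],M[0,1])).round(2),"delta tool",d.round(4)); return d
E
```

Request:
{"method": "drive_effector", "body": {
  "ticks": [
    {"jaw": 0.06, "turn": -0.106},
    {"jaw": 0.06, "turn": -0.106},
    {"jaw": 0.06, "turn": -0.106},
    {"jaw": 0.06, "turn": -0.106},
    {"jaw": 0.06, "turn": -0.106},
    {"jaw": 0.06, "turn": -0.106},
    {"jaw": 0.06, "turn": -0.106},
    {"jaw": 0.06, "turn": -0.106},
    {"jaw": 0.06, "turn": -0.106},
    {"jaw": 0.06, "turn": -0.106},
    {"jaw": 0.06}
  ],
  "squeeze": 10
}}

```text
t: 1.2
tool_pos: [0.1993, -0.5656, 0.2321]
orientation: [-2.402, -2.024, -0.001]
force: [0.1, -0.0, 0.2]
opening: 0.0598
gripper_force: 0.0
```

```bash
python3 -c "
from h import *
delta([.440,-.10,.22])"
```

```text
t 1.2 tcp [ 0.1993 -0.5656  0.2321] yaw_y -9.76 delta tool [0.4997 0.1583 0.0125]
```

Units first: shifts go in shares of 50 mm. So 0.036 m is 0.72, 0.0113 m is 0.226.

Request:
{"method": "drive_effector", "body": {
  "ticks": [
    {"jaw": 0.06, "tx": 0.72, "ty": 0.226},
    {"jaw": 0.06, "tx": 0.72, "ty": 0.226},
    {"jaw": 0.06, "tx": 0.72, "ty": 0.226},
    {"jaw": 0.06, "tx": 0.72, "ty": 0.226},
    {"jaw": 0.06, "tx": 0.72, "ty": 0.226},
    {"jaw": 0.06, "tx": 0.72, "ty": 0.226},
    {"jaw": 0.06, "tx": 0.72, "ty": 0.226},
    {"jaw": 0.06, "tx": 0.72, "ty": 0.226},
    {"jaw": 0.06, "tx": 0.72, "ty": 0.226},
    {"jaw": 0.06, "tx": 0.72, "ty": 0.226},
    {"jaw": 0.06, "tx": 0.72, "ty": 0.226},
    {"jaw": 0.06, "tx": 0.72, "ty": 0.226},
    {"jaw": 0.06, "tx": 0.72, "ty": 0.226},
    {"jaw": 0.06, "tx": 0.72, "ty": 0.226},
    {"jaw": 0.06},
    {"jaw": 0.06}
  ]
}}

```text
t: 2.8
tool_pos: [0.4415, -0.0958, 0.2324]
orientation: [-2.404, -2.022, 0.001]
force: [-0.8, -1.0, -0.0]
opening: 0.0598
gripper_force: 0.0
```

```bash
python3 - <<'E'
from h import *
from plant import read_camera
delta([.462,-.022,.20])
for n in ["wrist","scene","top"]:
    c=read_camera(n); np.savez(f"pics/{n}1.npz",**c); cv2.imwrite(f"pics/{n}1.png",c["image"][:,:,::-1])
    if n=="wrist": print((-c["R"].T@c["t"]).round(3),c["R"].round(2).tolist(),c["fx"],c["dist"], proj(c,[[.463,-.022,.069],[.509,.15,.01],[.513,-.257,.074]]).round(0))
E
```

```text
t 2.8 tcp [ 0.4415 -0.0958  0.2324] yaw_y -9.85 delta tool [0.0763 0.0076 0.0324]
[ 0.455 -0.019  0.385] [[0.99, -0.17, -0.0], [-0.16, -0.95, 0.28], [-0.05, -0.28, -0.96]] 321.1811430648047 [-0.0684116  0.         0.         0.         0.       ] [[292. 113.]
 [307. -63.]
 [369. 317.]]
```

View pics/wrist1.png

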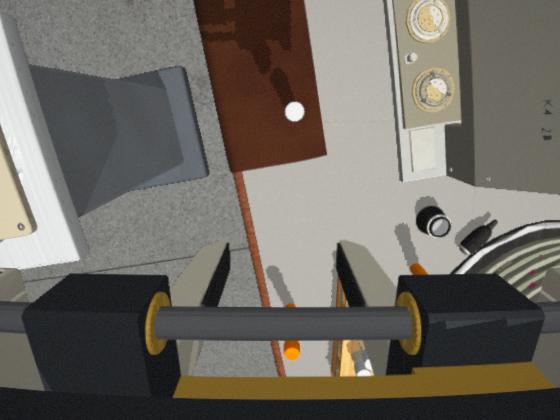

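The wrist view shows the short vial's cap at (294,111), within 2 px of the prediction, with orange decoys at (292,350) and (420,270). Next I'll refine the vial position and work on the barrel.

```bash
python3 - <<'E'
from h import *
W=load("pics/wrist1.npz"); im=W["image"]; hsv=cv2.cvtColor(im,cv2.COLOR_RGB2HSV)
m=((hsv[...,2]>150)&(hsv[...,1]<50)).astype(np.uint8); m[:,:260]=0; m[:90]=0; m[:,330:]=0; m[140:]=0
c,r=cv2.minEnclosingCircle(np.argwhere(m)[:,::-1].astype(np.float32)); print(c,r,onplane(W,c,.069).round(4))
from scipy.optimize import least_squares
a=np.deg2rad(35)
def ax(az): return np.array([np.cos(az)*np.cos(a),np.sin(az)*np.cos(a),-np.sin(a)])
sets={n:cloud(load(f"pics/{n}.npz")).reshape(-1,3) for n in ("top0","top1","scene0","scene1")}
sets["all"]=np.vstack(list(sets.values()))
for n,b in sets.items():
    b=b[(np.hypot(b[:,0]-.5,b[:,1]-.15)<.11)&(b[:,2]>.19)&(b[:,2]<.33)]
    p=np.array([-1.95,.505,0.])
    for it in range(8):
        d=ax(p[0]); o=np.array([p[1],.11,.222+p[2]]); w=b-o; t=w@d; rad=w-np.outer(t,d); up=np.array([0,0,1])-d*d[2]; 
        k=(t>-.065)&(rad@up>-.004)&(abs(np.linalg.norm(rad,axis=1)-.02)<.006)
        f=lambda p:(lambda w,d:np.linalg.norm(w-np.outer(w@d,d),axis=1)-.02)(b[k]-[p[1],.11,.222+p[2]],ax(p[0]))
        p=least_squares(f,p,loss='soft_l1',f_scale=.001).x
    d=ax(p[0]); o=np.array([p[1],.11,.222+p[2]]); t=(b[k]-o)@d; te=np.percentile(t,99); L=o+te*d
    print(n,k.sum(),'az',np.rad2deg(p[0]).round(1),'res',np.median(abs(f(p))).round(4),'t99,100',te.round(4),t.max().round(4),'lens',L.round(4),'focus',(L+.1*d).round(4))
E
```

```text
(313.4772644042969, 114.5) 29.003639221191406 [[ 0.4828 -0.0267  0.069 ]]
top0 497 az -109.4 res 0.0017 t99,100 0.0031 0.0046 lens [0.507  0.1076 0.2198] focus [0.4798 0.0303 0.1625]
top1 496 az -108.4 res 0.0016 t99,100 0.0025 0.0049 lens [0.5073 0.108  0.2201] focus [0.4815 0.0303 0.1627]
scene0 648 az -109.5 res 0.0016 t99,100 0.0034 0.0047 lens [0.5088 0.1074 0.2208] focus [0.4815 0.0301 0.1635]
scene1 651 az -109.9 res 0.0017 t99,100 0.0036 0.0051 lens [0.5086 0.1072 0.2207] focus [0.4808 0.0302 0.1634]
all 2292 az -109.3 res 0.0017 t99,100 0.0029 0.0056 lens [0.5083 0.1077 0.2203] focus [0.4813 0.0304 0.1629]
```

The barrel fits agree: azimuth about -109.4° and focus about (0.4815, 0.031, 0.1645), with the height matching the given 0.165. The cap mask picked up worktop pixels, so I'll redo it as a connected component.

```bash
python3 - <<'E'
from h import *
W=load("pics/wrist1.npz"); hsv=cv2.cvtColor(W["image"],cv2.COLOR_RGB2HSV)
m=((hsv[...,2]>200)&(hsv[...,1]<50)).astype(np.uint8)
n,l,st,ce=cv2.connectedComponentsWithStats(m); i=l[111,294]; c=ce[i]; X=onplane(W,c,.069)[0]
print(st[i],c,X.round(4)); delta([X[0],X[1],.12]); delta([X[0],X[1],.058])
E
```

```text
[286 102  18  19 263] [294.35361217 111.14448669] [ 0.4654 -0.0205  0.069 ]
t 2.95 tcp [ 0.4411 -0.0973  0.2325] yaw_y -9.99 delta tool [0.0799 0.0106 0.1125]
t 2.95 tcp [ 0.4411 -0.0973  0.2325] yaw_y -9.99 delta tool [0.0799 0.0106 0.1745]
```

In the tool's units: 0.0395 m is 0.79, 0.03 m is 0.6.

Request:
{"method": "drive_effector", "body": {
  "ticks": [
    {"jaw": 0.06, "tx": 0.79, "ty": 0.098},
    {"jaw": 0.06, "tx": 0.79, "ty": 0.098},
    {"jaw": 0.06, "tz": 0.6},
    {"jaw": 0.06, "tz": 0.6},
    {"jaw": 0.06, "tz": 0.6},
    {"jaw": 0.06}
  ]
}}

```text
t: 3.55
tool_pos: [0.4614, -0.0209, 0.1383]
orientation: [-2.402, -2.016, 0.008]
force: [-1.4, -0.0, -0.4]
opening: 0.0602
gripper_force: 0.0
```

```bash
python3 - <<'E'
from h import *
from plant import read_camera
c=read_camera("wrist"); np.savez("pics/wrist2.npz",**c); hsv=cv2.cvtColor(c["image"],cv2.COLOR_RGB2HSV)
m=((hsv[...,2]>200)&(hsv[...,1]<50)).astype(np.uint8); n,l,st,ce=cv2.connectedComponentsWithStats(m)
p=proj(c,[.4645,-.0213,.069])[0]; print(p)
for i in range(1,n):
    if st[i,4]>80 and np.hypot(*(ce[i]-p))<40: print(st[i],ce[i],onplane(c,ce[i],.069).round(4))
delta([.4645,-.0213,.058])
E
```

```text
[288.17242619 221.85114058]
[278 209  24  23 428] [289.30607477 220.22663551] [[ 0.4655 -0.0202  0.069 ]]
t 3.6 tcp [ 0.4629 -0.021   0.1409] yaw_y -9.98 delta tool [0.     0.0021 0.0829]
```

Request:
{"method": "drive_effector", "body": {
  "ticks": [
    {"jaw": 0.06, "tx": 0.01, "ty": 0.05, "tz": 0.5},
    {"jaw": 0.06, "tz": 0.5},
    {"jaw": 0.06, "tz": 0.4},
    {"jaw": 0.06, "tz": 0.26},
    {"jaw": 0.06},
    {"jaw": 0.06},
    {"jaw": 0.0},
    {"jaw": 0.0},
    {"jaw": 0.0},
    {"jaw": 0.0},
    {"jaw": 0.0},
    {"jaw": 0.0}
  ],
  "squeeze": 15
}}

```text
t: 4.8
tool_pos: [0.4672, -0.0202, 0.0596]
orientation: [-2.404, -2.022, 0.0]
force: [0.7, -0.4, -0.1]
opening: 0.0176
gripper_force: 15.0
```

```bash
python3 -c "
from h import *
delta([.4655,-.0202,.058])"
```

```text
t 4.8 tcp [ 0.4672 -0.0202  0.0596] yaw_y -9.85 delta tool [-0.0003 -0.0017  0.0016]
```

Gripped, with opening 17.6 mm against the 18 mm cap. I'll lift and carry it past the rack so the wrist camera can see the empty hole.

Request:
{"method": "drive_effector", "body": {
  "ticks": [
    {"jaw": 0.0, "tz": -0.4},
    {"jaw": 0.0, "tz": -0.8},
    {"jaw": 0.0, "tz": -0.8},
    {"jaw": 0.0, "tz": -0.8},
    {"jaw": 0.0}
  ]
}}

```text
t: 5.3
tool_pos: [0.4707, -0.0206, 0.2063]
orientation: [2.398, 2.017, 0.011]
force: [0.3, 0.7, -0.1]
opening: 0.0175
gripper_force: 15.0
```

```bash
python3 -c "
from h import *
delta([.476,-.46,.2])"
```

```text
t 5.3 tcp [ 0.4707 -0.0206  0.2063] yaw_y -9.85 delta tool [-0.432   0.0803  0.007 ]
```

Request:
{"method": "drive_effector", "body": {
  "ticks": [
    {"jaw": 0.0, "tx": -0.72, "ty": 0.134},
    {"jaw": 0.0, "tx": -0.72, "ty": 0.134},
    {"jaw": 0.0, "tx": -0.72, "ty": 0.134},
    {"jaw": 0.0, "tx": -0.72, "ty": 0.134},
    {"jaw": 0.0, "tx": -0.72, "ty": 0.134},
    {"jaw": 0.0, "tx": -0.72, "ty": 0.134},
    {"jaw": 0.0, "tx": -0.72, "ty": 0.134},
    {"jaw": 0.0, "tx": -0.72, "ty": 0.134},
    {"jaw": 0.0, "tx": -0.72, "ty": 0.134},
    {"jaw": 0.0, "tx": -0.72, "ty": 0.134},
    {"jaw": 0.0, "tx": -0.72, "ty": 0.134},
    {"jaw": 0.0, "tx": -0.72, "ty": 0.134},
    {"jaw": 0.0},
    {"jaw": 0.0},
    {"jaw": 0.0},
    {"jaw": 0.0}
  ]
}}

```text
t: 6.9
tool_pos: [0.4729, -0.4584, 0.1997]
orientation: [-2.403, -2.024, -0.0]
force: [-0.1, 0.4, -0.6]
opening: 0.0179
gripper_force: 15.0
```

```bash
python3 - <<'E'
from h import *
from plant import read_camera
c=read_camera("wrist"); np.savez("pics/wrist3.npz",**c); cv2.imwrite("pics/wrist3.png",c["image"][:,:,::-1])
delta([.4913,-.3812,.06]); print(proj(c,[[.4913,-.3812,.042],[.498,-.34,.074],[.505,-.298,.1],[.513,-.257,.074]]).round(0).tolist())
c=read_camera("scene"); np.savez("pics/scene3.npz",**c)
E
```

```text
t 6.95 tcp [ 0.4729 -0.4585  0.1999] yaw_y -9.78 delta tool [0.0793 0.0049 0.1399]
[[288.0, 110.0], [289.0, 57.0], [289.0, -13.0], [290.0, -59.0]]
```

View pics/wrist3.png

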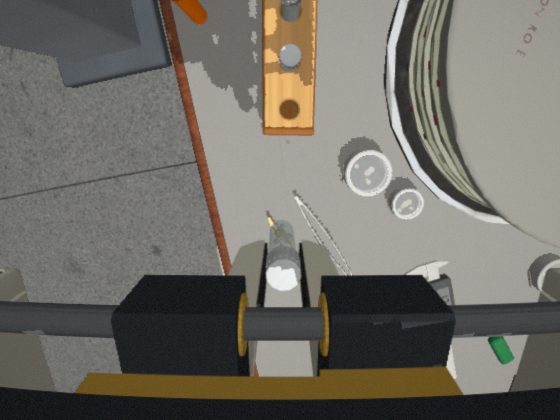

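The wrist view shows the empty hole at about (289,109), and the held vial hanging straight between the pads at (283,225–285). The rack edges are parallel to the picture's columns, so the yaw is right.

```bash
python3 - <<'E'
from h import *
W=load("pics/wrist3.npz"); g=cv2.GaussianBlur(cv2.cvtColor(W["image"],cv2.COLOR_RGB2GRAY),(3,3),0)
m=(g<75).astype(np.uint8); print(g[109,289],g[109,270])
n,l,st,ce=cv2.connectedComponentsWithStats(m); i=l[109,289]; print(st[i],ce[i])
bb=st[i][:2]+(st[i][2:4]-1)/2; X=onplane(W,bb,.042)[0]; print(bb,X.round(4),'width mm',1000*np.linalg.norm(onplane(W,bb+[st[i][2]/2,0],.042)-onplane(W,bb-[st[i][2]/2,0],.042)))
# rack side edges at z .042 : wood mask rows 20..125
hsv=cv2.cvtColor(W["image"],cv2.COLOR_RGB2HSV); w=(hsv[...,1]>110)&(hsv[...,2]>120)
mid=[];
for v in range(85,125,4):
    u=np.flatnonzero(w[v,240:340])+240; e=onplane(W,[[u.min(),v],[u.max(),v]],.042); mid.append(e.mean(0)); 
mid=np.array(mid); f=np.polyfit(mid[:,1],mid[:,0],1); print('axis x at hole',np.polyval(f,X[1]).round(4),'width',np.linalg.norm(e[1]-e[0]).round(4),'yaw',-np.rad2deg(np.arctan(f[0])))
# held vial cap: top face z = tcp+.005+... 
D=cloud(W)
print('vial glass/cap cols', [ (v,np.flatnonzero((W["depth"][v,240:330]>.05)&(W["depth"][v,240:330]<.25))[[0,-1]]+240) for v in (230,240,250) if ((W["depth"][v,240:330]>.05)&(W["depth"][v,240:330]<.25)).any()])
delta([X[0],X[1],.061])
E
```

```text
80 185
[     0      0    560    399 179693] [279.50147752 178.58715142]
[279.5 199. ] [ 0.4683 -0.4642  0.042 ] width mm 595.091605240312
axis x at hole 0.476 width 0.046 yaw -10.504196520075428
vial glass/cap cols [(230, array([270, 292])), (240, array([269, 294])), (250, array([240, 326]))]
t 7.0 tcp [ 0.473  -0.4586  0.2   ] yaw_y -9.79 delta tool [-0.0063 -0.0037  0.139 ]
```

```bash
python3 - <<'E'
from h import *
W=load("pics/wrist3.npz"); g=cv2.GaussianBlur(cv2.cvtColor(W["image"],cv2.COLOR_RGB2GRAY),(3,3),0)
for th in (110,125,140):
    m=(g<th).astype(np.uint8); m[:95]=0; m[124:]=0; m[:,:272]=0; m[:,308:]=0
    n,l,st,ce=cv2.connectedComponentsWithStats(m); i=l[109,289]; k=np.argwhere(l==i)[:,::-1]
    bb=st[i][:2]+(st[i][2:4]-1)/2; X=onplane(W,bb,.042)[0]
    e=onplane(W,[bb+[st[i][2]/2,0],bb-[st[i][2]/2,0],bb+[0,st[i][3]/2],bb-[0,st[i][3]/2]],.042)
    print(th,st[i],ce[i],X.round(4),onplane(W,ce[i],.042).round(4),np.linalg.norm(e[0]-e[1]),np.linalg.norm(e[2]-e[3]))
# held vial: foot edge mask centre line, cast at foot
D=cloud(W); d=W["depth"]
for v in range(222,262,6):
    r=d[v,255:310]; print(v,np.flatnonzero((r>0)&(r<.24))[[0,-1]]+255 if ((r>0)&(r<.24)).any() else None, np.nanmedian(D[v,278:286],axis=0).round(4))
S=cv2.cvtColor(W["image"],cv2.COLOR_RGB2GRAY)
cv2.imwrite("pics/wcrop3.png",cv2.resize(W["image"][85:300,230:340,::-1],None,fx=2.7,fy=2.7,interpolation=cv2.INTER_CUBIC))
E
```

```text
110 [280 100  19  19 278] [289.01798561 109.04316547] [ 0.492  -0.3802  0.042 ] [[ 0.492  -0.3803  0.042 ]] 0.017684400391874657 0.01714765532995945
125 [280 100  19  19 303] [289.04290429 109.04290429] [ 0.492  -0.3802  0.042 ] [[ 0.492  -0.3803  0.042 ]] 0.017684400391874657 0.01714765532995945
140 [279  99  21  21 337] [289.05341246 109.04154303] [ 0.492  -0.3802  0.042 ] [[ 0.492  -0.3803  0.042 ]] 0.019546162331154953 0.018953113541268576
222 [274 287] [ 0.4731 -0.4509  0.1515]
228 [270 292] [ 0.4732 -0.4509  0.1627]
234 [269 293] [ 0.4732 -0.451   0.1729]
240 [269 294] [ 0.4733 -0.4508  0.1829]
246 [255 309] [ 0.4735 -0.45    0.1937]
252 [255 309] [ 0.4735 -0.4497  0.2017]
258 [255 309] [ 0.4735 -0.4502  0.2078]
```

View pics/wcrop3.png

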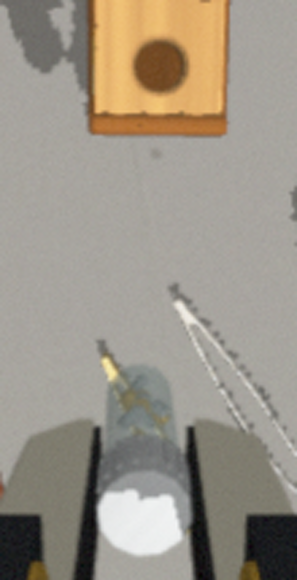

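The hole measures 18 mm across at (0.4920, -0.3802). The held vial's axis is at (0.4718, -0.4588) by the same camera, so the shift is x 0.081, y 0.006.

In the tool's units: 0.03 m is 0.6, 0.027 m is 0.54.

Request:
{"method": "drive_effector", "body": {
  "ticks": [
    {"jaw": 0.0, "tx": 0.54, "ty": 0.04},
    {"jaw": 0.0, "tx": 0.54, "ty": 0.04},
    {"jaw": 0.0, "tx": 0.54, "ty": 0.04},
    {"jaw": 0.0, "tz": 0.6},
    {"jaw": 0.0, "tz": 0.6},
    {"jaw": 0.0, "tz": 0.4},
    {"jaw": 0.0},
    {"jaw": 0.0}
  ]
}}

```text
t: 7.8
tool_pos: [0.4925, -0.3804, 0.1202]
orientation: [-2.403, -2.023, 0.0]
force: [-0.6, 0.8, 0.8]
opening: 0.0176
gripper_force: 15.0
```

```bash
python3 - <<'E'
from h import *
from plant import read_camera
delta([.4932,-.38,.061])
c=read_camera("wrist"); D=cloud(c); np.savez("pics/wrist4.npz",**c)
d=c["depth"]
for v in range(200,262,6):
    r=d[v,240:330]; q=D[v,240:330][(r>0)&(r<.24)]
    if len(q): print(v,len(q),q[len(q)//2].round(4),np.nanmean(q,axis=0).round(4))
E
```

```text
t 7.8 tcp [ 0.4925 -0.3804  0.1202] yaw_y -9.82 delta tool [0.0005 0.0007 0.0592]
200 59 [ 0.4941 -0.3659  0.0432] [ 0.4941 -0.366   0.0428]
206 35 [ 0.4897 -0.3697  0.0436] [ 0.4928 -0.3704  0.0431]
212 1 [ 0.4793 -0.3726  0.0438] [ 0.4793 -0.3726  0.0438]
224 18 [ 0.4924 -0.3728  0.0763] [ 0.4919 -0.3736  0.0738]
230 23 [ 0.4924 -0.3732  0.0863] [ 0.4922 -0.3743  0.0832]
236 25 [ 0.4925 -0.3728  0.0973] [ 0.4922 -0.3743  0.0934]
242 50 [ 0.4931 -0.3728  0.1064] [ 0.4931 -0.3731  0.1057]
248 80 [ 0.4934 -0.3718  0.117 ] [ 0.4931 -0.3724  0.1156]
254 87 [ 0.4943 -0.3723  0.1237] [ 0.4943 -0.3725  0.1234]
260 89 [ 0.4948 -0.3725  0.1303] [ 0.4946 -0.3728  0.1297]
```

Request:
{"method": "drive_effector", "body": {
  "ticks": [
    {"jaw": 0.0, "tx": 0.014, "ty": 0.016},
    {"jaw": 0.0, "tz": 0.2},
    {"jaw": 0.0, "tz": 0.2},
    {"jaw": 0.0, "tz": 0.2},
    {"jaw": 0.0, "tz": 0.2},
    {"jaw": 0.0}
  ]
}}

```text
t: 8.45
tool_pos: [0.4921, -0.3792, 0.0769]
orientation: [-2.401, -2.02, 0.001]
force: [0.2, 0.1, -0.1]
opening: 0.0171
gripper_force: 15.0
```

```bash
python3 -c "
from h import *
delta([.4932,-.38,.061])"
```

```text
t 8.45 tcp [ 0.4921 -0.3792  0.0769] yaw_y -9.86 delta tool [-0.0006  0.0013  0.0159]
```

In the tool's units: 0.006 m is 0.12, 0.004 m is 0.08.

Request:
{"method": "drive_effector", "body": {
  "ticks": [
    {"jaw": 0.0, "tz": 0.12},
    {"jaw": 0.0, "tz": 0.08},
    {"jaw": 0.0, "tz": 0.04},
    {"jaw": 0.0, "tz": 0.02},
    {"jaw": 0.0},
    {"jaw": 0.0}
  ]
}}

```text
t: 9.05
tool_pos: [0.4933, -0.3803, 0.0669]
orientation: [2.404, 2.022, 0.0]
force: [0.3, -0.3, -0.1]
opening: 0.0179
gripper_force: 15.0
```

```bash
python3 -c "
from h import *
delta([.4932,-.38,.061])"
```

```text
t 9.05 tcp [ 0.4933 -0.3803  0.0669] yaw_y -9.86 delta tool [ 0.0003 -0.0002  0.0059]
```

Request:
{"method": "drive_effector", "body": {
  "ticks": [
    {"jaw": 0.0, "tz": 0.02},
    {"jaw": 0.0, "tz": 0.02},
    {"jaw": 0.0, "tz": 0.02},
    {"jaw": 0.0},
    {"jaw": 0.0}
  ]
}}

```text
t: 9.55
tool_pos: [0.4935, -0.3805, 0.0646]
orientation: [2.403, 2.022, 0.0]
force: [-2.6, 1.8, 6.7]
opening: 0.0175
gripper_force: 15.0
```

Request:
{"method": "drive_effector", "body": {
  "ticks": [
    {"jaw": 0.0, "tz": 0.02},
    {"jaw": 0.0},
    {"jaw": 0.0}
  ]
}}

```text
t: 9.85
tool_pos: [0.4936, -0.3806, 0.0645]
orientation: [2.403, 2.022, -0.0]
force: [-4.6, 3.9, 12.8]
opening: 0.0174
gripper_force: 15.0
```

It bottomed at TCP z 0.0645, exactly where the floor should stop it. Now I release and back off.

Request:
{"method": "drive_effector", "body": {
  "ticks": [
    {"jaw": 0.0, "tz": -0.03},
    {"jaw": 0.045},
    {"jaw": 0.045},
    {"jaw": 0.045},
    {"jaw": 0.045},
    {"jaw": 0.045, "tz": -0.4},
    {"jaw": 0.045, "tz": -0.6},
    {"jaw": 0.045, "tz": -0.7},
    {"jaw": 0.045, "tz": -0.7},
    {"jaw": 0.045},
    {"jaw": 0.045}
  ]
}}

```text
t: 10.95
tool_pos: [0.4939, -0.3808, 0.1854]
orientation: [2.402, 2.021, 0.001]
force: [-0.5, 0.1, -0.7]
opening: 0.0448
gripper_force: 0.0
```

```bash
python3 - <<'E'
from h import *
from plant import read_camera
c=read_camera("top"); P=cloud(c); np.savez("pics/top5.npz",**c)
c=read_camera("wrist"); np.savez("pics/wrist5.npz",**c); cv2.imwrite("pics/wrist5.png",c["image"][:,:,::-1])
print(proj(c,[[.4925,-.3802,.074],[.498,-.34,.074],[.5055,-.298,.1],[.513,-.257,.074]]).round(0).tolist())
delta([.4725,-.395,.18]) 
E
```

```text
[[282.0, 207.0], [281.0, 159.0], [280.0, 104.0], [281.0, 48.0]]
t 11.05 tcp [ 0.4927 -0.3797  0.1827] yaw_y -9.86 delta tool [-0.0185 -0.0173  0.0027]
```

View pics/wrist5.png

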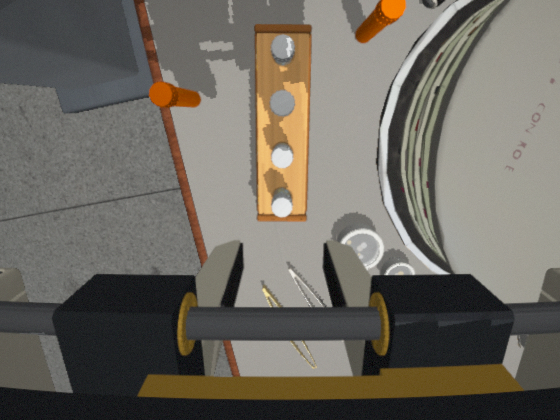

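The short vial stands in hole 3 with its cap at (282,206), at its neighbours' height. The long vial's cap is at (283,103). Decoys are at (165,95) and (390,10). Measuring the caps by depth.

```bash
python3 - <<'E'
from h import *
c=load("pics/wrist5.npz"); D=cloud(c)
for n,(u,v),z in (("short",(282,206),.074),("h2",(282,156),.074),("long",(283,103),.1),("h0",(283,48),.074)):
    b=D[v-16:v+17,u-18:u+19].reshape(-1,3); k=b[abs(b[:,2]-z)<.004]
    (cx,cy),r=cv2.minEnclosingCircle((k[:,:2]*1000).astype(np.float32)); print(n,len(k),k.mean(0).round(4),(cx,cy,r))
delta([.5065,-.2975,.088])
E
```

```text
short 353 [ 0.4913 -0.3797  0.0744] (491.1951599121094, -380.3403015136719, 9.361090660095215)
h2 377 [ 0.4989 -0.3384  0.0744] (498.7588195800781, -338.69189453125, 9.293827056884766)
long 509 [ 0.5064 -0.2972  0.1003] (506.3721923828125, -297.3580627441406, 9.234100341796875)
h0 474 [ 0.5141 -0.2564  0.0742] (513.9803466796875, -256.22900390625, 9.221349716186523)
t 11.05 tcp [ 0.4927 -0.3797  0.1827] yaw_y -9.86 delta tool [ 0.0833 -0.0003  0.0947]
```

In the tool's units: 0.03 m is 0.6, 0.028 m is 0.56.

Request:
{"method": "drive_effector", "body": {
  "ticks": [
    {"jaw": 0.045, "tx": 0.56, "ty": 0.006},
    {"jaw": 0.045, "tx": 0.56, "ty": 0.006},
    {"jaw": 0.045, "tx": 0.546, "ty": 0.006},
    {"jaw": 0.045, "tz": 0.6},
    {"jaw": 0.045, "tz": 0.6},
    {"jaw": 0.045, "tz": 0.4},
    {"jaw": 0.045, "tz": 0.25},
    {"jaw": 0.045},
    {"jaw": 0.045}
  ]
}}

```text
t: 11.95
tool_pos: [0.5083, -0.2984, 0.0917]
orientation: [-2.404, -2.022, 0.0]
force: [-0.1, -0.5, 0.1]
opening: 0.0451
gripper_force: 0.0
```

```bash
python3 -c "
from h import *
delta([.5072,-.2975,.0875])"
```

```text
t 11.95 tcp [ 0.5083 -0.2984  0.0917] yaw_y -9.86 delta tool [ 0.0007 -0.0013  0.0042]
```

Units first: shifts go in shares of 50 mm. So -0.03 m is -0.6, -0.02 m is -0.4.

Request:
{"method": "drive_effector", "body": {
  "ticks": [
    {"jaw": 0.045, "tx": 0.01, "ty": -0.01, "tz": 0.06},
    {"jaw": 0.045},
    {"jaw": 0.0},
    {"jaw": 0.0},
    {"jaw": 0.0},
    {"jaw": 0.0},
    {"jaw": 0.0},
    {"jaw": 0.0, "tz": -0.4},
    {"jaw": 0.0, "tz": -0.6},
    {"jaw": 0.0, "tz": -0.6},
    {"jaw": 0.0, "tz": -0.4},
    {"jaw": 0.0},
    {"jaw": 0.0},
    {"jaw": 0.0},
    {"jaw": 0.0}
  ],
  "squeeze": 15
}}

```text
t: 13.45
tool_pos: [0.5071, -0.2971, 0.1866]
orientation: [-2.402, -2.021, 0.001]
force: [-0.3, 0.5, 0.1]
opening: 0.0174
gripper_force: 15.0
```

```bash
python3 - <<'E'
from h import *
from plant import read_camera
r=np.array([np.cos(np.deg2rad(-9.85)),np.sin(np.deg2rad(-9.85))]); y=np.array([-r[1],r[0]])
# rack centre: midpoint of caps h0 and short (wrist) 
rc=(np.array([.5141,-.2563])+np.array([.4915,-.380]))/2; E=rc+.089*y; print("rack centre",rc,"left end",E)
delta([*(E+.03*y+.001*r),.189])
c=read_camera("wrist"); np.savez("pics/wrist6.npz",**c); D=cloud(c); d=c["depth"]
for v in range(190,262,8):
    q=D[v,240:330][(d[v,240:330]>0)&(d[v,240:330]<.26)]
    if len(q): print(v,len(q),q[len(q)//2].round(4))
E
```

```text
rack centre [ 0.5028  -0.31815] left end [ 0.51802517 -0.23046195]
t 13.45 tcp [ 0.5071 -0.2971  0.1866] yaw_y -9.85 delta tool [ 0.0976  0.0003 -0.0022]
214 18 [ 0.5076 -0.2891  0.1228]
222 22 [ 0.5077 -0.2889  0.1408]
230 23 [ 0.5078 -0.2888  0.1559]
238 23 [ 0.5072 -0.2891  0.1678]
246 77 [ 0.5082 -0.2874  0.1835]
254 87 [ 0.5092 -0.2877  0.1931]
```

The long vial is out. The tool can only turn about the vertical, so I'll get the 35° lean by pivoting the vial in a light grip: push its glass against the rack's left end batten, offset 20 mm to the front so it stays clear of the hole 0 vial.

In the tool's units: 0.033 m is 0.66, 0.032 m is 0.64.

Request:
{"method": "drive_effector", "body": {
  "ticks": [
    {"jaw": 0.0, "tx": 0.66, "ty": -0.14},
    {"jaw": 0.0, "tx": 0.66, "ty": -0.14},
    {"jaw": 0.0, "tx": 0.64, "ty": -0.14},
    {"jaw": 0.0},
    {"jaw": 0.0, "tz": 0.6},
    {"jaw": 0.0, "tz": 0.6},
    {"jaw": 0.0, "tz": 0.46},
    {"jaw": 0.0},
    {"jaw": 0.0},
    {"jaw": 0.0}
  ],
  "squeeze": 4
}}

```text
t: 14.5
tool_pos: [0.505, -0.1984, 0.1073]
orientation: [2.403, 2.021, 0.001]
force: [0.9, 0.4, -0.8]
opening: 0.0179
gripper_force: 4.0
```

```bash
python3 - <<'E'
from h import *
delta([.518,-.2305,.103])
E
```

```text
t 14.5 tcp [ 0.505  -0.1984  0.1073] yaw_y -9.87 delta tool [-0.0294  0.0183  0.0043]
```

Request:
{"method": "drive_effector", "body": {
  "ticks": [
    {"jaw": 0.0, "tx": -0.2, "tz": 0.06},
    {"jaw": 0.0, "tx": -0.2},
    {"jaw": 0.0, "tx": -0.1},
    {"jaw": 0.0, "tx": -0.1},
    {"jaw": 0.0, "tx": -0.08},
    {"jaw": 0.0, "tx": -0.08},
    {"jaw": 0.0, "tx": -0.08},
    {"jaw": 0.0, "tx": -0.08},
    {"jaw": 0.0, "tx": -0.08},
    {"jaw": 0.0},
    {"jaw": 0.0}
  ],
  "squeeze": 4
}}

```text
t: 15.6
tool_pos: [0.4955, -0.247, 0.1026]
orientation: [-2.404, -2.022, 0.0]
force: [-0.4, -0.3, 0.4]
opening: 0.0177
gripper_force: 4.0
```

```bash
python3 - <<'E'
from h import *
from plant import read_camera
delta([.518,-.2305,.103])
for n in ("wrist","scene"):
    c=read_camera(n); np.savez(f"pics/{n}7.npz",**c)
    cv2.imwrite(f"pics/{n}7.png",c["image"][:,:,::-1])
c=load("pics/wrist7.npz"); D=cloud(c); d=c["depth"]
for v in range(150,262,8):
    q=D[v,240:330][(d[v,240:330]>0)&(d[v,240:330]<.28)]
    if len(q): print(v,len(q),q[len(q)//2].round(4))
E
```

```text
t 15.6 tcp [ 0.4955 -0.247   0.1026] yaw_y -9.87 delta tool [ 0.0201  0.0194 -0.0004]
150 90 [ 5.053e-01 -1.994e-01  2.000e-04]
158 90 [ 5.042e-01 -2.057e-01  1.000e-04]
166 90 [ 5.031e-01 -2.120e-01 -2.000e-04]
174 89 [ 0.5024 -0.2106  0.0413]
182 90 [ 0.5024 -0.2145  0.0486]
190 90 [ 0.5018 -0.2178  0.057 ]
198 89 [ 0.5006 -0.2206  0.0657]
206 90 [ 0.5006 -0.2239  0.0719]
214 90 [ 0.5001 -0.2269  0.078 ]
222 89 [ 0.4996 -0.2294  0.0848]
230 90 [ 0.4992 -0.2316  0.0916]
238 89 [ 0.4988 -0.234   0.097 ]
246 90 [ 0.4985 -0.2353  0.1046]
254 89 [ 0.4975 -0.2378  0.1085]
```

View pics/wrist7.png

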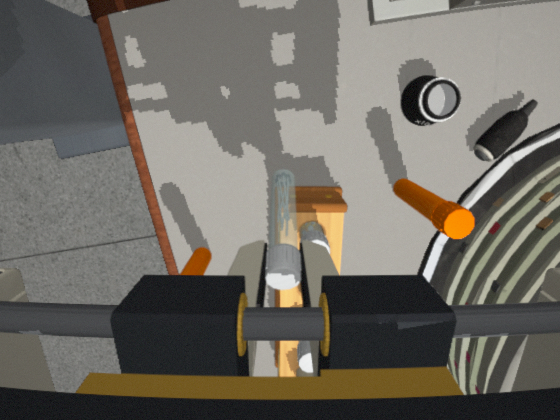

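Works: the vial leans against the batten, with its foot at (285,175) and cap at (283,270), at about 22°. I'll continue to 35°.

In the tool's units: -0.004 m is -0.08, -0.002 m is -0.04.

Request:
{"method": "drive_effector", "body": {
  "ticks": [
    {"jaw": 0.0, "tx": -0.08},
    {"jaw": 0.0, "tx": -0.08},
    {"jaw": 0.0, "tx": -0.08},
    {"jaw": 0.0, "tx": -0.04},
    {"jaw": 0.0},
    {"jaw": 0.0}
  ],
  "squeeze": 4
}}

```text
t: 16.3
tool_pos: [0.4931, -0.2608, 0.1027]
orientation: [2.404, 2.022, 0.0]
force: [-0.4, 1.0, 0.2]
opening: 0.0173
gripper_force: 4.0
```

```bash
cat >> h.py <<'E'
def tilt(c,name=None):
    D=cloud(c); d=c["depth"]; pts=[]
    for v in range(150,262,2):
        r=D[v,262:308]; dd=d[v,262:308]; 
        pts+=[p for p in r[(dd>0)&(dd<.3)]]
    return np.array(pts)
E
python3 - <<'E'
from h import *
from plant import read_camera
delta([.518,-.2305,.103])
c=read_camera("wrist"); np.savez("pics/wrist8.npz",**c); D=cloud(c); d=c["depth"]
P=np.array([D[v,280:290].mean(0) for v in range(140,246,4)])
for p in P[::2]: print(p.round(4))
E
```

```text
t 16.3 tcp [ 0.4931 -0.2608  0.1027] yaw_y -9.87 delta tool [ 0.0341  0.0193 -0.0003]
[ 5.039e-01 -2.055e-01  1.000e-04]
[ 0.5028 -0.2116  0.0006]
[ 0.5026 -0.2119  0.046 ]
[ 0.5018 -0.216   0.0528]
[ 0.5011 -0.2199  0.0588]
[ 0.5004 -0.2236  0.0649]
[ 0.4998 -0.2272  0.0707]
[ 0.4992 -0.2307  0.0758]
[ 0.4986 -0.2339  0.081 ]
[ 0.498  -0.2371  0.0857]
[ 0.4975 -0.2401  0.0905]
[ 0.497  -0.2429  0.0953]
[ 0.4964 -0.2459  0.099 ]
[ 0.4961 -0.2479  0.1048]
```

In the tool's units: -0.003 m is -0.06.

Request:
{"method": "drive_effector", "body": {
  "ticks": [
    {"jaw": 0.0, "tx": -0.06},
    {"jaw": 0.0}
  ],
  "squeeze": 4
}}

```text
t: 16.55
tool_pos: [0.4926, -0.2638, 0.1026]
orientation: [2.404, 2.022, -0.0]
force: [0.2, 0.8, 0.4]
opening: 0.0179
gripper_force: 4.0
```

Request:
{"method": "drive_effector", "body": {
  "ticks": [
    {"jaw": 0.0},
    {"jaw": 0.0},
    {"jaw": 0.0},
    {"jaw": 0.0, "tz": -0.4},
    {"jaw": 0.0, "tz": -0.6},
    {"jaw": 0.0, "tz": -0.8},
    {"jaw": 0.0, "tz": -0.8},
    {"jaw": 0.0},
    {"jaw": 0.0},
    {"jaw": 0.0}
  ],
  "squeeze": 40
}}

```text
t: 17.55
tool_pos: [0.492, -0.2632, 0.2311]
orientation: [-2.402, -2.021, 0.001]
force: [-0.3, -0.1, -0.5]
opening: 0.017
gripper_force: 40.0
```

```bash
python3 - <<'E'
from h import *
from plant import read_camera
c=read_camera("wrist"); np.savez("pics/wrist9.npz",**c); D=cloud(c)
cv2.imwrite("pics/wrist9.png",c["image"][:,:,::-1])
P=np.array([np.median(D[v,281:289],axis=0) for v in range(170,246,4)])
for p in P: print(p.round(4))
k=P[(P[:,2]>.15)&(P[:,2]<.195)]; u=np.linalg.svd(k-k.mean(0))[2][0]; u*=np.sign(u[2]); print(len(k),u.round(3),'tilt',np.rad2deg(np.arccos(u[2])),'az',np.rad2deg(np.arctan2(u[1],u[0])))
F=np.array([.4815,.031,.1648]); az=np.deg2rad(-109.4); dh=np.array([np.cos(az),np.sin(az),0])
up=np.sin(np.deg2rad(35))*dh+[0,0,np.cos(np.deg2rad(35))]
G=F+.0475*up; print('grasp target',G, 'TCP',G-[0,0,.005]); delta(G-[0,0,.005])
E
```

```text
[ 0.5001 -0.221   0.1876]
[ 0.4998 -0.2228  0.191 ]
[ 0.4995 -0.2246  0.1937]
[ 0.4991 -0.2266  0.1962]
[nan nan nan]
[ 0.4985 -0.2302  0.2018]
[ 0.4982 -0.2319  0.2046]
[ 0.4979 -0.2333  0.2076]
[ 0.4976 -0.2352  0.2094]
[ 0.4973 -0.2369  0.2117]
[ 0.4971 -0.2382  0.2145]
[ 0.4968 -0.2399  0.2164]
[ 0.4965 -0.2417  0.2182]
[ 0.4963 -0.2428  0.2212]
[ 0.496  -0.2443  0.2233]
[ 0.4957 -0.2458  0.2251]
[ 0.4955 -0.247   0.2281]
[ 0.4952 -0.2488  0.2289]
[ 0.4949 -0.2502  0.2305]
3 [-0.09  -0.509  0.856] tilt 31.14306123978398 az -100.04441418338337
grasp target [0.47245031 0.00530201 0.20370972] TCP [0.47245031 0.00530201 0.19870972]
t 17.6 tcp [ 0.4918 -0.2631  0.2306] yaw_y -9.86 delta tool [ 0.2611 -0.0649  0.0324]
```

Lean is about 34.6° at azimuth -99.9°. I'll turn the tool +0.166 rad so it leans along the camera's line, then recompute.

Request:
{"method": "drive_effector", "body": {
  "ticks": [
    {"jaw": 0.0, "turn": 0.083},
    {"jaw": 0.0, "turn": 0.083},
    {"jaw": 0.0},
    {"jaw": 0.0}
  ],
  "squeeze": 40
}}

```text
t: 18.0
tool_pos: [0.4921, -0.2633, 0.2313]
orientation: [-2.56, -1.818, 0.001]
force: [0.7, 0.8, -0.4]
opening: 0.0169
gripper_force: 40.0
```

```bash
python3 -c "
from h import *
delta([.4725,.0053,.1987])"
```

```text
t 18.0 tcp [ 0.4921 -0.2633  0.2313] yaw_y -19.23 delta tool [ 0.2472 -0.1069  0.033 ]
```

In the tool's units: 0.0247 m is 0.494, -0.0107 m is -0.214.

Request:
{"method": "drive_effector", "body": {
  "ticks": [
    {"jaw": 0.0, "tx": 0.494, "ty": -0.214, "tz": 0.08},
    {"jaw": 0.0, "tx": 0.494, "ty": -0.214, "tz": 0.08},
    {"jaw": 0.0, "tx": 0.494, "ty": -0.214, "tz": 0.08},
    {"jaw": 0.0, "tx": 0.494, "ty": -0.214, "tz": 0.08},
    {"jaw": 0.0, "tx": 0.494, "ty": -0.214, "tz": 0.08},
    {"jaw": 0.0, "tx": 0.494, "ty": -0.214, "tz": 0.08},
    {"jaw": 0.0, "tx": 0.494, "ty": -0.214, "tz": 0.08},
    {"jaw": 0.0, "tx": 0.494, "ty": -0.214, "tz": 0.08},
    {"jaw": 0.0},
    {"jaw": 0.0}
  ],
  "squeeze": 40
}}

```text
t: 19.0
tool_pos: [0.4772, -0.0485, 0.2003]
orientation: [-2.561, -1.82, 0.001]
force: [0.5, -0.2, -0.5]
opening: 0.0172
gripper_force: 40.0
```

```bash
python3 - <<'E'
from h import *
from plant import read_camera
delta([.4725,.0053,.1987])
c=read_camera("scene"); np.savez("pics/scene10.npz",**c); im=c["image"]
cv2.imwrite("pics/scene10.png",cv2.resize(im[150:300,120:350,::-1],None,fx=3.4,fy=3.4,interpolation=cv2.INTER_CUBIC))
E
```

```text
t 19.0 tcp [ 0.4772 -0.0485  0.2003] yaw_y -19.19 delta tool [ 0.0493 -0.0221  0.0016]
```

View pics/scene10.png

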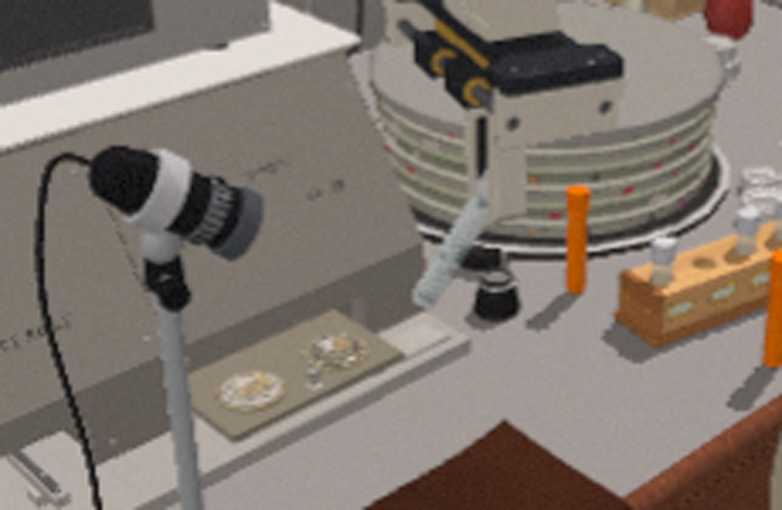

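The crop shows the vial leaning cap-away with its foot at (425,295), square to the barrel (lens at about (245,225)) and well clear of it. Finishing the move.

In the tool's units: 0.0123 m is 0.246, -0.0055 m is -0.11.

Request:
{"method": "drive_effector", "body": {
  "ticks": [
    {"jaw": 0.0, "tx": 0.246, "ty": -0.11, "tz": 0.008},
    {"jaw": 0.0, "tx": 0.246, "ty": -0.11, "tz": 0.008},
    {"jaw": 0.0, "tx": 0.246, "ty": -0.11, "tz": 0.008},
    {"jaw": 0.0, "tx": 0.246, "ty": -0.11, "tz": 0.008},
    {"jaw": 0.0},
    {"jaw": 0.0},
    {"jaw": 0.0},
    {"jaw": 0.0}
  ],
  "squeeze": 40
}}

```text
t: 19.85
tool_pos: [0.473, 0.0046, 0.1991]
orientation: [2.564, 1.816, -0.0]
force: [0.8, -0.5, -0.3]
opening: 0.0169
gripper_force: 40.0
```

```bash
python3 - <<'E'
from h import *
from plant import read_camera
delta([.4725,.0053,.1987])
F=np.array([.4815,.031,.1648]); az=np.deg2rad(-109.4); dh=np.array([np.cos(az),np.sin(az),0]); sd=np.array([-dh[1],dh[0],0])
c=read_camera("wrist"); np.savez("pics/wrist11.npz",**c); D=cloud(c).reshape(-1,3)
w=D-F; k=(abs(w@sd)<.02)&(abs(w@dh)<.045)&(D[:,2]>.12)&(D[:,2]<.187); P=D[k]
print(k.sum(),(P.min(0)),P.max(0))
k2=abs((P-F)@sd-np.median((P-F)@sd))<.002; Q=P[k2]
f=np.polyfit(Q[:,2],(Q-F)@dh,1); print('tilt',np.rad2deg(np.arctan(f[0])),'surface offset along dh at F height',np.polyval(f,F[2]),'expected -8/cos35=-.0098','side',np.median((P-F)@sd))
s=read_camera("scene"); np.savez("pics/scene11.npz",**s); D=cloud(s).reshape(-1,3); w=D-F; k=(abs(w@sd)<.02)&(abs(w@dh)<.05)&(D[:,2]>.11)&(D[:,2]<.187); P=D[k]
print('scene',k.sum(),P.mean(0), np.median(P,axis=0)); f=np.polyfit(P[:,2],(P-F)@dh,1); print(np.rad2deg(np.arctan(f[0])),np.polyval(f,F[2]),np.median((P-F)@sd),'zmin',P[:,2].min())
b=s["image"]; T=read_camera("top"); np.savez("pics/top11.npz",**T)
E
```

```text
t 19.85 tcp [0.473  0.0046 0.1991] yaw_y -19.39 delta tool [ 0.0005 -0.0007  0.0004]
1828 [0.46221659 0.00797346 0.13822562] [0.49600122 0.05612451 0.18698727]
tilt 34.33079540912486 surface offset along dh at F height -0.009407242298690555 expected -8/cos35=-.0098 side 0.0007245914359849646
scene 253 [0.4779405  0.03602048 0.16187203] [0.47811514 0.03631158 0.16147378]
34.917776629479576 -0.0015091773450260915 -0.005739444697147929 zmin 0.13180416160246117
```

Measured lean is 34.3–34.9°, the glass is within about 2 mm of the focus point, and the arm is still. Handing in.

Request:
{"method": "drive_effector", "body": {
  "ticks": [
    {"jaw": 0.0},
    {"jaw": 0.0},
    {"jaw": 0.0}
  ],
  "squeeze": 40
}}

```text
t: 20.3
tool_pos: [0.4729, 0.0048, 0.199]
orientation: [-2.564, -1.816, -0.0]
force: [0.4, 0.6, -0.1]
opening: 0.017
gripper_force: 40.0
```

```bash
python3 -c "
from plant import robot
print(robot.close_job())"
```

```text
the job is handed in; nothing more can be done
None
```

I put the short vial down to the bottom of the empty hole and let go, and the long vial is held still at the camera's focus point (about 2 mm off by my measurement), leaning about 34.5° with its cap away; I handed the job in at about 20 s, and no verdict was returned.

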